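# Prise open the terminal box cover

## Robot

A 6-joint arm with a two-finger parallel gripper is mounted at the origin on a cart in front of the work surface, level with it; the furniture and walls round the work are solid. World frame = base frame: x ahead of the robot, y to its left, z up, the work surface at z = 0. Lengths are in m, angles in rad, forces in N, time in s.
With the tool pointing down it reaches from about 0.375 to 0.925 m from the base axis. Payload 5.7 kg.
Tool frame: the origin (TCP) lies at the very end of the fingers, on their centre line; the grasp point (between the pads) lies 19 mm behind it; z points along the fingers, y is the direction in which the jaws open and shut (so a half turn about z gives the same grasp; the last joint's range is limited). The gripper opens to 85 mm and grips with 20 to 120 N. Pads are 22 mm wide; open, the fingers measure 114 mm over their backs; the gripper's body (76 mm by 85 mm) begins 54 mm behind the grasp point. The pads swing forward as they close: fully open they stand 13 mm farther back than shut.
Start: joints at [-1.387, 0.359, 1.51, -0, 1.272, -0.115], TCP at [0.177, -0.573, 0.231] pointing down, gripper open.
Joint ranges: [-2.97, 2.97], [-1.01, 2.36], [0.21, 2.38], [-0.96, 4.11], [0.2, 2.71], [-2.98, 2.98]. Speed limits (rad/s): [2.39, 2.39, 3.14, 3.14, 3.14, 3.14].

## Interface

Orientations are given as a unit quaternion [x, y, z, w].
In Python, from bench import get_obs, imaging, arm gives the robot as it stands.
- The arm moves only by the tool carry_out, never from a script. Its argument "moves" is one flat list of numbers, 7 for each row, row after row: the turn, a rotation vector about the tool's x, y, z in degrees, then the shift along the tool's x, y, z in m, then the opening, from 0 (shut) to 1 (fully open). In form: [rx, ry, rz, dx, dy, dz, jaw, rx, ry, rz, dx, dy, dz, jaw, ...]. A call has 1 to 5 rows; each row shifts and turns the commanded pose from where the row before left it, along the tool's axes as they then stand; what a row does not reach is not made up. A row lasts 1/12 s, in which the tool goes at most 41.7 mm and 7.16 degrees, less where a joint would pass 70% of its speed; a pose out of reach is approached as far as the arm can. A call is refused whole if a number of a shift passes 0.0417 or a number of a turn 7.16, either way. A call with a gripper value outside its range is refused whole. The fingers move at their own pace and stop on an object; "newtons" is the grip in N (left out, the last holds). Time passes only in rows, so rows that do not move let the fingers close. It gives the time, the measured TCP pose, the force and the opening at its end, in the units of the state.
- get_obs(): the state, without advancing time (a new reading comes with each control period).
- imaging.grab_frame(name): name is "side" or "top"; returns a dict with "image" (384x512x3 uint8, blue, green, red), "camera_matrix" (3x3 intrinsics, pixels), "world_to_cam" (4x4, takes a point from world to camera coordinates). Camera axes: x right, y up, looking along -z (the intrinsics and any distortion apply to the point x, -y, -z); pixel columns grow to the right and rows downward; lengths in m; the calibration is good to about 2 mm. A picture is of the moment at which its call begins. There is no depth.
- arm.sign_off(): hands the job in, once; it reports no verdict.
The state is a dict: "time": time; "joint_pos": joint angles; "joint_velocities": joint speeds; "joint_torque": joint torques, N m; "tool_pos": TCP position; "tool_rot": TCP orientation; "contact_force": force on the tool from outside, world axes, zero at the start; "moment": the same for the moment, N m; "opening": finger opening in m.
Only numpy, scipy, OpenCV 4.12 (cv2) and the standard library are available. Lean on these libraries where they do the work, as an engineer would, in place of code of your own. Each camera call takes 0.05 s, during which the arm holds its last target.

## Task

The grey terminal box on the bench is shut. Take the flat screwdriver with the orange handle, put its blade under the yellow tongue at the front edge of the hinged cover and lever the cover up until it stands about half open (45 degrees or more), keeping the fingers and the rest of the robot off the box. Then lay the screwdriver back down flat on the bench, clear of the box, and leave the other screwdriver where it lies.

Things in the scene. Friction and masses are not known exactly. Their poses are not given: they have to be found in the camera images.
- screwdriver_flat: Flat screwdriver, orange handle, 185 mm long, ~90 g, loose on the bench, handle roughly towards the robot, on either side of the box. Origin: underside at mid length; z up as it lies, +y along the shaft towards the handle. Handle y = +8 to +92 mm, about 26 mm thick, good to grip at y = +40 across x. Shaft 6 mm thick, out to the blade's end at y = -92. Common axis 14 mm above the underside.
- terminal_box: Grey box fixed to the bench, 90 (x) x 120 (y) x 50 mm, ears and glands on its y sides. Origin: centre of underside; z up; front faces its -x, roughly to the robot. The cover, 5 mm thick, lies on top, hinge axis along y at x = +45, z = 50. Its yellow tongue, 80 mm wide (y = -40 to +40), 5 thick, stands out in front from x = -47 to -67, underside at z = 50; below it is free space to the bench.
- cover (a joint): Angle of the cover, rad: 0 shut (at the start), growing as its front edge swings up and back about the hinge, up to 1.8. The tongue's free edge is 112 mm from the hinge axis. The cover weighs 80 g; the hinge is stiff, so it stays at whatever angle it is left; lifting at the tongue takes 1 to 2 N.
- screwdriver_cross: Bystander: cross-point screwdriver with a teal handle, 204 x 29 x 30 mm, lying loose on the other side of the box. Origin on its underside at mid length, +y towards the handle. To be left where it is.
Things that resemble listed ones, but are neither listed nor needed, are in the scene too. What is shaped like the screwdriver_flat but purple is not meant.

How it is judged:
On the way:
1. the cover is raised past 17 degrees with the flat screwdriver pressing on it (value of joint cover above 0.3 rad and contact force between screwdriver_flat and terminal_box above 0.2 N), for 0.1 s.
At the end, for the whole second after the job is handed in: The cover stands still at more than 0.6 rad (34 degrees) open; the flat screwdriver lies flat (within 15 degrees of level, origin below 45 mm) and at rest on the bench, let go and not touching the box (value of joint cover above 0.6 rad and velocity of joint cover between -0.1 and 0.1 rad/s and height (world z) of screwdriver_flat between -0.02 and 0.045 m and angle between screwdriver_flat's own y axis and vertical between 1.3 and 1.85 rad and linear speed of screwdriver_flat below 0.03 m/s and contact force between screwdriver_flat and terminal_box below 0.1 N).
It fails at once if the robot itself (fingers or arm) presses on the terminal box or its cover with more than 1 N (contact force between any of the fingers, the arm and terminal_box above 1 N).
It fails at once if the cross screwdriver is moved more than 30 mm (distance of screwdriver_cross from where it was at the start of the episode above 0.03 m).
It also fails if it takes over 54 s, if anything falls off the work surface, if the arm or the gripper's body presses on something with over 40 N, if the wrist force passes 120 N, or if a joint passes its speed limit or range.

## Working session

There is one attempt and no reset: what is moved stays moved. The work goes in short steps, Python scripts to look and compute and a tool call to move; the robot and the scene stay as the last step left them, time stands still between calls to the robot, and variables do not carry over. Pictures are saved under pics/ and viewed, and the job is handed in when it is done.

Besides the shell and the picture viewer there is one more tool, called after "Emit:" by a JSON object that holds its "fn" and its "kwargs", one argument or row to a line. carry_out: Moves the arm, as the interface text tells. Its arguments: {"type":"object","properties":{"moves":{"type":"array","items":{"type":"number"}},"newtons":{"type":"number"}},"required":["moves"]}

```bash
mkdir -p pics; ls
cat > h.py <<'E'
import numpy as np, cv2
from bench import get_obs, imaging, arm
from scipy.spatial.transform import Rotation as R
def snap(name,fn):
    f=imaging.grab_frame(name); cv2.imwrite('pics/'+fn,f['image']); np.savez('pics/'+fn[:-4]+'.npz',K=f['camera_matrix'],T=f['world_to_cam']); 
    return f
def ray(fn,u,v):
    d=np.load('pics/'+fn+'.npz');K,T=d['K'],d['T']
    p=np.linalg.inv(K)@[u,v,1]; p=np.array([p[0],-p[1],-p[2]])
    return -T[:3,:3].T@T[:3,3], T[:3,:3].T@p
def onz(fn,u,v,z):
    c,d=ray(fn,u,v); return c+d*(z-c[2])/d[2]
def proj(fn,P):
    d=np.load('pics/'+fn+'.npz');K,T=d['K'],d['T']
    p=T[:3,:3]@np.array(P)+T[:3,3]; q=K@[p[0],-p[1],-p[2]]; return q[:2]/q[2]
def crop(fn,x0,y0,x1,y1,s,out):
    im=cv2.imread('pics/'+fn); cv2.imwrite('pics/'+out,cv2.resize(im[y0:y1,x0:x1],None,fx=s,fy=s,interpolation=cv2.INTER_CUBIC))
E
python3 - <<'E'
from h import *
for n in('top','side'):
    f=snap(n,n+'0.png'); print(f['camera_matrix'],f['world_to_cam'],[k for k in f])
print(get_obs())
E
```

```text
pics
[[373.5358078    0.         252.82695256]
 [  0.         373.5358078  189.49689257]
 [  0.           0.           1.        ]] [[-0.01151208 -0.99991161 -0.00665118 -0.00491082]
 [ 0.98378517 -0.01251651  0.17891361 -0.58704882]
 [-0.17898105 -0.00448367  0.9838423  -0.89139435]
 [ 0.          0.          0.          1.        ]] ['image', 'camera_matrix', 'world_to_cam']
[[408.23588015   0.         257.02192077]
 [  0.         408.23588015 196.48716885]
 [  0.           0.           1.        ]] [[-0.90260649 -0.43046182  0.00203885  0.53026108]
 [ 0.17156629 -0.35539384  0.91883634 -0.1550155 ]
 [-0.39479937  0.82969744  0.39463352 -0.86809526]
 [ 0.          0.          0.          1.        ]] ['image', 'camera_matrix', 'world_to_cam']
{'time': 0.1, 'joint_pos': array([-1.38708068e+00,  3.59426532e-01,  1.51131662e+00, -2.27811259e-05,
        1.27248017e+00, -1.15093551e-01]), 'joint_velocities': array([-0.0003192 , -0.00188882, -0.00137207,  0.00020381, -0.00036493,
        0.00090473]), 'joint_torque': array([ 3.63914514e-04, -5.28651023e+01, -2.79351836e+01, -8.00985458e-05,
        5.09602251e-03,  1.27582553e-05]), 'tool_pos': array([ 0.1765077 , -0.57282258,  0.23054435]), 'tool_rot': array([ 9.88859050e-01,  1.48852660e-01, -3.88478262e-05, -8.14481227e-04]), 'contact_force': array([ 0.23613806, -0.20805347,  0.23297485]), 'moment': array([-0.01207066,  0.03609968,  0.00701723]), 'opening': 0.08589281851644531}
```

View pics/top0.png

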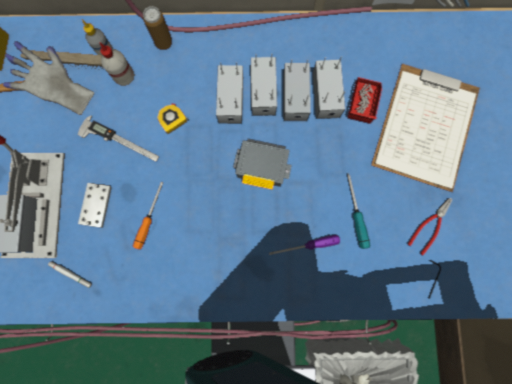

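View pics/side0.png

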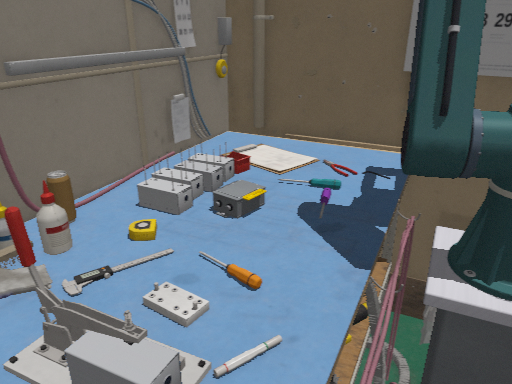

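The top view shows the orange driver at about (148,218) to the left of the box, the box at (262,163) with its yellow tongue at (258,182), and the teal cross driver at (358,215). I'll enlarge these.

Run:
```python
from h import *
crop('top0.png',120,130,300,260,4,'c1.png')
crop('side0.png',190,170,280,300,5,'c2.png')
```

```text
(no output)
```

View pics/c1.png

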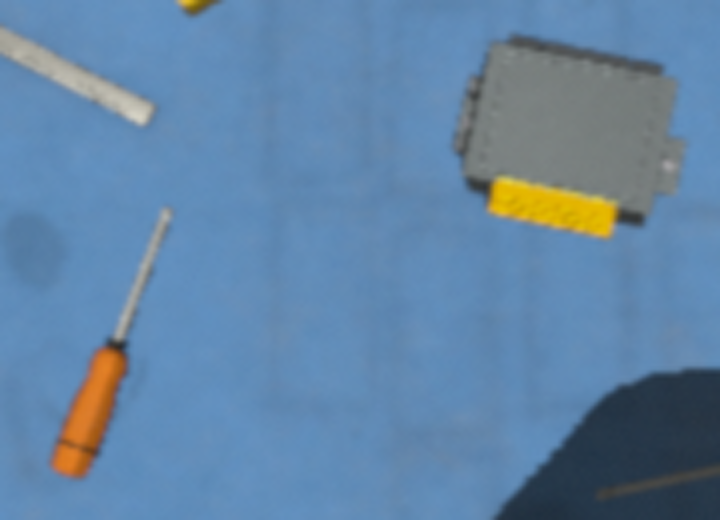

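View pics/c2.png

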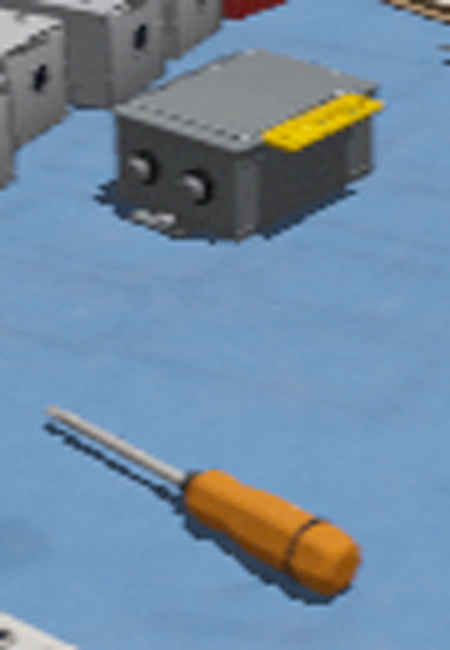

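Run:
```python
from h import *
a=onz('top0',161.75,182.5,.014);b=onz('top0',137.75,247.3,.014)
print(a,b,np.linalg.norm(a-b),(a+b)/2,np.degrees(np.arctan2(*(b-a)[1::-1])))
c1,c2=(45/5+190,410/5+170),(355/5+190,572/5+170)
a=onz('side0',*c1,.014);b=onz('side0',*c2,.014)
print(a,b,np.linalg.norm(a-b),(a+b)/2)
P=[onz('top0',120+u/4,130+v/4,.055) for u,v in [(488,211),(612,238),(498,178),(618,206),(492,40),(676,78),(642,212),(464,180)]]
for p in P:print(p)
S=[onz('side0',190+u/5,170+v/5,.055) for u,v in [(290,150),(383,104),(265,136),(355,95)]]
print('side');
for p in S:print(p)
f=(P[0]+P[1])/2;w=P[1]-P[0];print('yaw',np.degrees(np.arctan2(w[0],-w[1])))
```

```text
[0.61592119 0.22903974 0.014     ] [0.44697671 0.28528855 0.014     ] 0.1780622554222825 [0.53144895 0.25716415 0.014     ] 161.58520200791568
[0.61424001 0.24241116 0.014     ] [0.43934633 0.29271774 0.014     ] 0.18198502697632 [0.52679317 0.26756445 0.014     ]
[0.60427464 0.01517375 0.055     ]
[ 0.58591403 -0.06289351  0.055     ]
[0.62557329 0.00868425 0.055     ]
[ 0.60644418 -0.06712457  0.055     ]
[0.71694035 0.01187533 0.055     ]
[ 0.68988929 -0.10622156  0.055     ]
[ 0.60237871 -0.08220787  0.055     ]
[0.62455324 0.03029557 0.055     ]
side
[0.60280598 0.02281903 0.055     ]
[ 0.58493552 -0.05564454  0.055     ]
[0.62301878 0.01209754 0.055     ]
[ 0.60435247 -0.06082716  0.055     ]
yaw -13.234847424229242
```

Emit:
{"fn": "carry_out", "kwargs": {
  "moves": [0,0,0,0.0297,-0.019,0,1,0,0,0,0.0297,-0.019,0,1,0,0,0,0.0297,-0.019,0,1,0,0,0,0.0297,-0.019,0,1,0,0,0,0.0297,-0.019,0,1],
  "newtons": 100
}}

```text
time: 0.52
tool_pos: [0.2911, -0.4373, 0.2309]
tool_rot: [0.989, 0.149, -0.0, -0.0]
contact_force: [0.6, 0.4, -0.4]
opening: 0.0854
```

Emit:
{"fn": "carry_out", "kwargs": {
  "moves": [0,0,0,0.0297,-0.019,0,1,0,0,0,0.0297,-0.019,0,1,0,0,0,0.0297,-0.019,0,1,0,0,0,0.0297,-0.019,0,1,0,0,0,0.0297,-0.019,0,1]
}}

```text
time: 0.93
tool_pos: [0.4051, -0.3027, 0.2311]
tool_rot: [0.989, 0.149, -0.0, -0.0]
contact_force: [0.1, -0.4, -0.2]
opening: 0.0857
```

Emit:
{"fn": "carry_out", "kwargs": {
  "moves": [0,0,0,0.0297,-0.019,0,1,0,0,0,0.0297,-0.019,0,1,0,0,0,0.0138,-0.0349,0,1,0,0,0,0.0138,-0.0349,0,1,0,0,0,0.0138,-0.0349,0,1]
}}

```text
time: 1.35
tool_pos: [0.4587, -0.1365, 0.2309]
tool_rot: [0.989, 0.149, -0.0, -0.0]
contact_force: [1.6, -0.9, -1.1]
opening: 0.0853
```

Emit:
{"fn": "carry_out", "kwargs": {
  "moves": [0,0,0,0.0138,-0.0349,0,1,0,0,0,0.0138,-0.0349,0,1,0,0,0,0.0138,-0.0349,0,1,0,0,0,0.0138,-0.0349,0,1,0,0,0,0.0138,-0.0349,0,1]
}}

```text
time: 1.77
tool_pos: [0.4729, 0.0506, 0.2312]
tool_rot: [0.989, 0.149, -0.0, -0.0]
contact_force: [1.2, 0.1, 0.7]
opening: 0.0852
```

Emit:
{"fn": "carry_out", "kwargs": {
  "moves": [0,0,0,0.0138,-0.0349,0,1,0,0,0,0.0138,-0.0349,0,1,0,0,0,0.0138,-0.0349,0,1,0,0,0,0.0138,-0.0349,0,1,0,0,0,0.0138,-0.0349,0,1]
}}

```text
time: 2.18
tool_pos: [0.4874, 0.2377, 0.2311]
tool_rot: [0.989, 0.149, -0.0, 0.0]
contact_force: [1.3, 0.0, -0.7]
opening: 0.0855
```

Emit:
{"fn": "carry_out", "kwargs": {
  "moves": [0,0,0,0.0138,-0.0349,0,1,0,0,-7,0,0,0,1,0,0,-7,0,0,0,1,0,0,-7,0,0,0,1,0,0,-7,0,0,0,1]
}}

```text
time: 2.6
tool_pos: [0.4904, 0.2736, 0.2308]
tool_rot: [0.922, 0.387, -0.001, -0.0]
contact_force: [-0.5, -0.1, -0.1]
opening: 0.0853
```

Emit:
{"fn": "carry_out", "kwargs": {
  "moves": [0,0,-7,0,0,0,1,0,0,-7,0,0,0,1,0,0,-7,0,0,0,1,0,0,-7,0,0,0,1,0,0,-7,0,0,0,1]
}}

```text
time: 3.02
tool_pos: [0.4905, 0.2731, 0.2309]
tool_rot: [0.763, 0.646, -0.0, -0.0]
contact_force: [0.3, -0.2, 0.6]
opening: 0.0852
```

Emit:
{"fn": "carry_out", "kwargs": {
  "moves": [0,0,-7,0,0,0,1,0,0,-7,0,0,0,1,0,0,-7,0,0,0,1,0,0,-7,0,0,0,1,0,0,-7,0,0,0,1]
}}

```text
time: 3.43
tool_pos: [0.4906, 0.2731, 0.2309]
tool_rot: [0.534, 0.846, -0.0, -0.0]
contact_force: [0.9, 0.0, 0.1]
opening: 0.0854
```

Emit:
{"fn": "carry_out", "kwargs": {
  "moves": [0,0,-7,0,0,0,1,0,0,-7,0,0,0,1,0,0,-7,0,0,0,1,0,0,-7,0,0,0,1,0,0,-7,0,0,0,1]
}}

```text
time: 3.85
tool_pos: [0.4906, 0.2731, 0.2309]
tool_rot: [0.255, 0.967, -0.0, -0.0]
contact_force: [-0.7, 0.5, -0.4]
opening: 0.0851
```

Emit:
{"fn": "carry_out", "kwargs": {
  "moves": [0,0,-5.5,0,0,0,1,0,0,0,0,0,0.0,1]
}}

```text
time: 4.02
tool_pos: [0.4906, 0.2731, 0.231]
tool_rot: [0.21, 0.978, -0.0, -0.0]
contact_force: [-0.5, -0.6, -0.1]
opening: 0.0853
```

Run:
```python
from h import *
f=snap('top','top1.png');f=snap('side','side1.png')
s=get_obs();print(s['tool_pos'],R.from_quat(s['tool_rot']).as_matrix(),s['joint_pos'])
crop('top1.png',90,130,250,260,5,'c3.png')
crop('side1.png',170,200,300,310,5,'c4.png')
```

```text
[0.49063545 0.27315148 0.23100746] [[-9.09524932e-01  4.15648745e-01 -7.20240630e-04]
 [ 4.15648964e-01  9.09525099e-01 -1.81163117e-04]
 [ 5.79776708e-04 -4.64139643e-04 -9.99999724e-01]] [ 3.84920190e-01  3.04409344e-01  1.59410380e+00  1.08269054e-04
  1.24381507e+00 -7.57254800e-01]
```

View pics/c3.png

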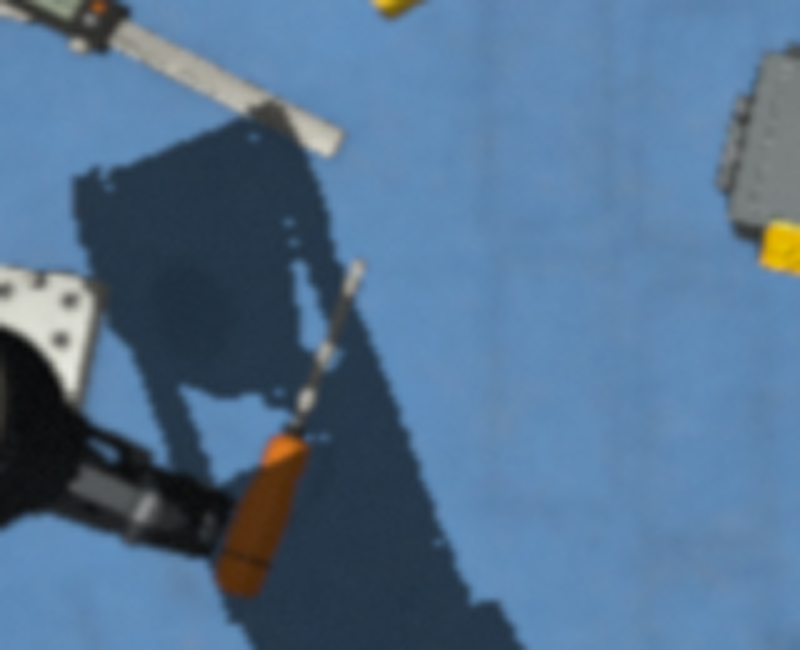

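View pics/c4.png

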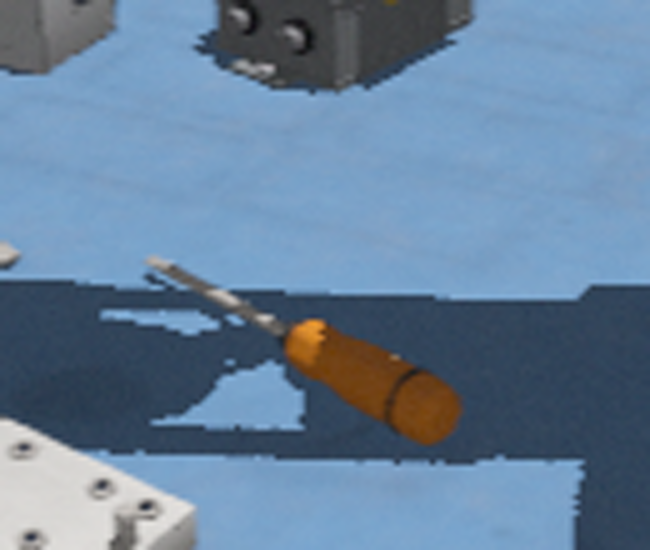

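Run:
```python
from h import *
def tri(a,b):
    c1,d1=ray('top0',*a);c2,d2=ray('side0',*b)
    t=np.linalg.lstsq(np.c_[d1,-d2],c2-c1,rcond=None)[0]
    p,q=c1+d1*t[0],c2+d2*t[1]; return (p+q)/2,np.linalg.norm(p-q)
for n,a,b in [('tip',(161.6,182.8),(199.5,252.2)),('collar',(148.8,216.2),(227,267.8)),('seam',(139,241.4),(250.4,278.8))]:
    print(n,*tri(a,b), onz('top0',*a,.014), onz('side0',*b,.014))
```

```text
tip [0.61818527 0.23211283 0.00640629] 0.003277179420105444 [0.61511603 0.22941136 0.014     ] [0.61277699 0.24265234 0.014     ]
collar [0.52954377 0.26260215 0.00813672] 0.004543450806953897 [0.52677707 0.2599473  0.014     ] [0.52741197 0.27059363 0.014     ]
seam [0.46417155 0.28380001 0.01348759] 0.004687106408100494 [0.46196231 0.28272076 0.014     ] [0.46623647 0.28482355 0.014     ]
```

Emit:
{"fn": "carry_out", "kwargs": {
  "moves": [0,0,-6.1,0,0,0.02,0.6,0,0,0,0,0,0.035,0.6,0,0,0,0,0,0.035,0.6,0,0,0,0,0,0.035,0.6,0,0,0,0,0,0.03,0.6]
}}

```text
time: 4.53
tool_pos: [0.4903, 0.273, 0.0745]
tool_rot: [0.16, 0.987, -0.0, -0.0]
contact_force: [-0.4, 0.2, 0.6]
opening: 0.0516
```

Run:
```python
from h import *
f=snap('top','top2.png');f=snap('side','side2.png')
s=get_obs();print(s['tool_pos'],R.from_quat(s['tool_rot']).as_matrix()[:,0],s['opening'])
crop('side2.png',170,180,330,310,5,'c6.png')
```

```text
[0.48696085 0.27159093 0.07190269] [-0.94869191  0.31611295  0.00750038] 0.050819411860441796
```

View pics/c6.png

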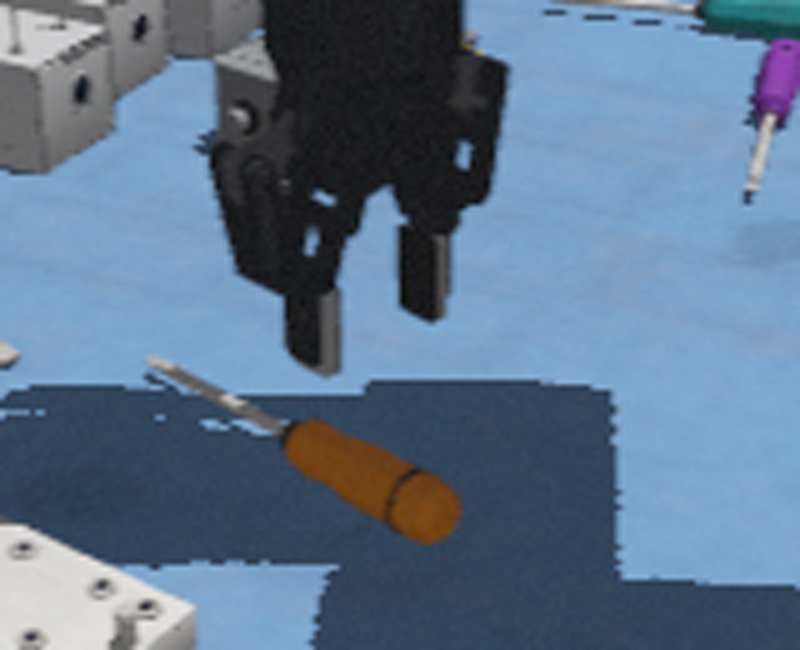

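View pics/top2.png

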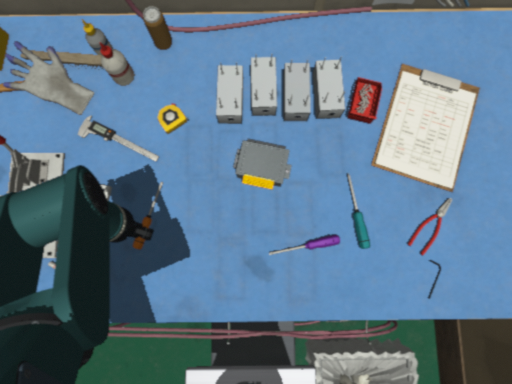

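Emit:
{"fn": "carry_out", "kwargs": {
  "moves": [0,0,0,0,0,0.025,0.6,0,0,0,0,0,0.02,0.6,0,0,0,0,0,0.015,0.6,0,0,0,0,0,0.01,0.6,0,0,0,0,0,0,0.6]
}}

```text
time: 5.05
tool_pos: [0.4907, 0.2732, 0.006]
tool_rot: [0.159, 0.987, -0.0, -0.001]
contact_force: [-0.8, 0.6, -0.2]
opening: 0.0511
```

Run:
```python
from h import *
s=get_obs();print(s['tool_pos'],R.from_quat(s['tool_rot']).as_matrix()[:,0],s['contact_force'])
```

```text
[0.49069586 0.273179   0.00597241] [-0.94917176  0.31475693  0.00102233] [-0.81164217  0.61979639 -0.22093932]
```

Emit:
{"fn": "carry_out", "kwargs": {
  "moves": [0,0,0,0,0,0.003,0.6,0,0,0,0,0,0,0,0,0,0,0,0,0,0,0,0,0,0,0,0,0,0,0,0,0,0,0,0],
  "newtons": 100
}}

```text
time: 5.47
tool_pos: [0.4918, 0.2738, 0.005]
tool_rot: [0.159, 0.987, 0.001, 0.001]
contact_force: [-2.4, 0.0, 7.1]
opening: 0.0212
```

Emit:
{"fn": "carry_out", "kwargs": {
  "moves": [0,0,0,0,0,0,0,0,0,0,0,0,0,0,0,0,0,0,0,0,0,0,0,0,0,0,-0.01,0,0,0,0,0,0,-0.02,0]
}}

```text
time: 5.88
tool_pos: [0.4894, 0.2727, 0.0329]
tool_rot: [0.159, 0.987, -0.001, -0.002]
contact_force: [0.5, 0.1, -1.4]
opening: 0.0211
```

Run:
```python
from h import *
f=snap('top','top3.png');f=snap('side','side3.png')
s=get_obs();print(s['tool_pos'],R.from_quat(s['tool_rot']).as_matrix()[:,0],s['opening'],s['contact_force'])
crop('side3.png',170,200,330,310,5,'c7.png')
crop('top3.png',100,150,200,260,5,'c8.png')
```

```text
[0.49301037 0.27415491 0.03641247] [-0.94950033  0.31374153 -0.00392021] 0.021342227871714827 [ 0.8466627  -0.01861094 -0.74939481]
```

View pics/c7.png

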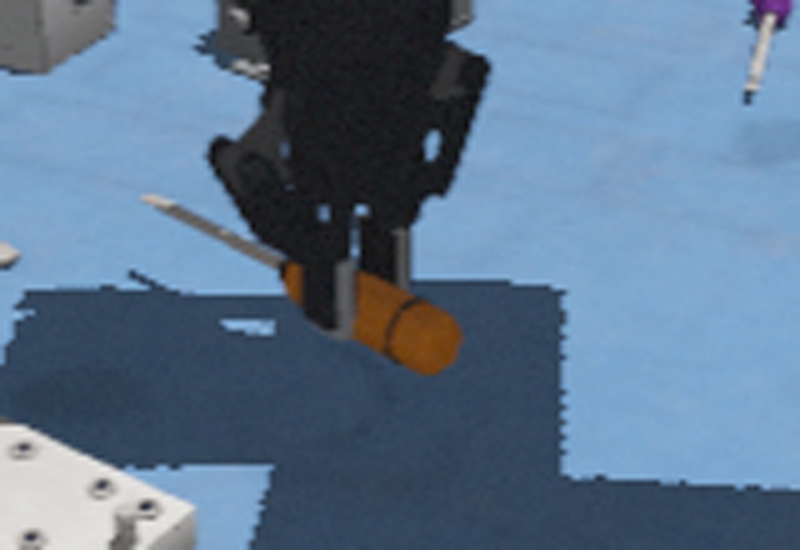

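View pics/c8.png

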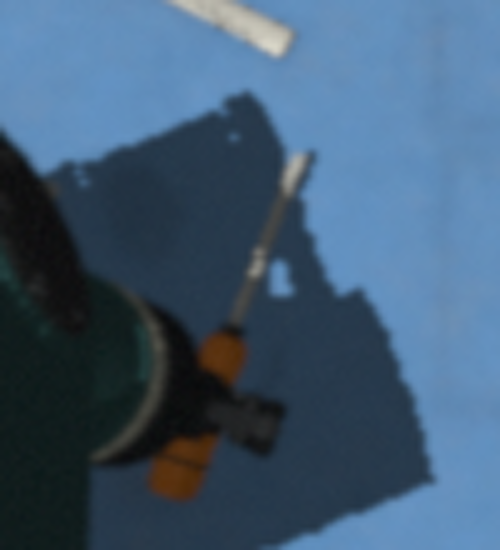

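```bash
cat >> h.py <<'E'
def tri(n1,a,n2,b):
    c1,d1=ray(n1,*a);c2,d2=ray(n2,*b)
    t=np.linalg.lstsq(np.c_[d1,-d2],c2-c1,rcond=None)[0]
    p,q=c1+d1*t[0],c2+d2*t[1]; return (p+q)/2,np.linalg.norm(p-q)
def totool(target):
    s=get_obs();M=R.from_quat(s['tool_rot']).as_matrix();return M.T@(np.array(target)-s['tool_pos'])
E
python3 - <<'E'
from h import *
print(tri('top3',(160.6,181.4),'side3',(198.6,240)), onz('top3',160.6,181.4,.045),onz('side3',198.6,240,.045))
print(onz('top0',270,253.5,.014),onz('top0',340,240,.014))
s=get_obs();M=R.from_quat(s['tool_rot']).as_matrix();print(s['tool_pos'],M.T@(np.array([.4355,.0168,.036])-s['tool_pos']))
E
```

```text
(array([0.61823636, 0.22866823, 0.03521619]), np.float64(0.008005897836389884)) [0.61249638 0.22423004 0.045     ] [0.61283963 0.24310863 0.045     ]
[ 0.42736077 -0.05378195  0.014     ] [ 0.4594313  -0.23407147  0.014     ]
[0.49301037 0.27415491 0.03641247] [-0.02613519 -0.26240419 -0.00039449]
```

Emit:
{"fn": "carry_out", "kwargs": {
  "moves": [0,0,0,-0.005,-0.0322,0,0,0,0,0,-0.005,-0.035,0,0,0,0,0,-0.005,-0.035,0,0,0,0,0,-0.005,-0.035,0,0,0,0,0,-0.005,-0.035,0,0]
}}

```text
time: 6.4
tool_pos: [0.4602, 0.1007, 0.0336]
tool_rot: [0.158, 0.987, 0.0, 0.0]
contact_force: [1.6, -0.4, -1.1]
opening: 0.0213
```

Emit:
{"fn": "carry_out", "kwargs": {
  "moves": [0,0,0,-0.001,-0.035,0,0,0,0,0,0,-0.035,0,0,0,0,0,0,-0.02,0,0,0,0,-5.2,0,0,0,0,0,0,0,0,0,0,0]
}}

```text
time: 6.82
tool_pos: [0.433, 0.0149, 0.0335]
tool_rot: [0.114, 0.994, 0.0, 0.0]
contact_force: [0.3, 0.9, -1.7]
opening: 0.0214
```

Emit:
{"fn": "carry_out", "kwargs": {
  "moves": [0,0,0,0,0,0,0,0,0,0,0,0,0,0]
}}

```text
time: 6.98
tool_pos: [0.4338, 0.0165, 0.0335]
tool_rot: [0.115, 0.993, 0.0, 0.0]
contact_force: [-0.4, 1.3, -1.1]
opening: 0.0214
```

Run:
```python
from h import *
f=snap('top','top4.png');f=snap('side','side4.png')
s=get_obs();print(s['tool_pos'],R.from_quat(s['tool_rot']).as_matrix()[:,0],s['opening'],s['contact_force'])
crop('side4.png',190,160,350,260,5,'c9.png')
crop('top4.png',200,130,320,250,5,'c10.png')
```

```text
[0.43372924 0.01673937 0.03337681] [-9.74002121e-01  2.26538541e-01 -3.98189430e-04] 0.021199419132988142 [-0.03574288 -0.25108104 -1.13927395]
```

View pics/c9.png

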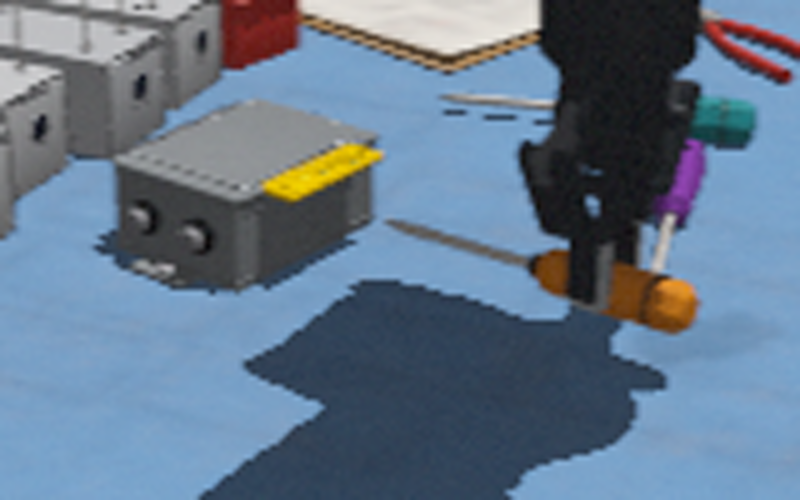

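View pics/c10.png

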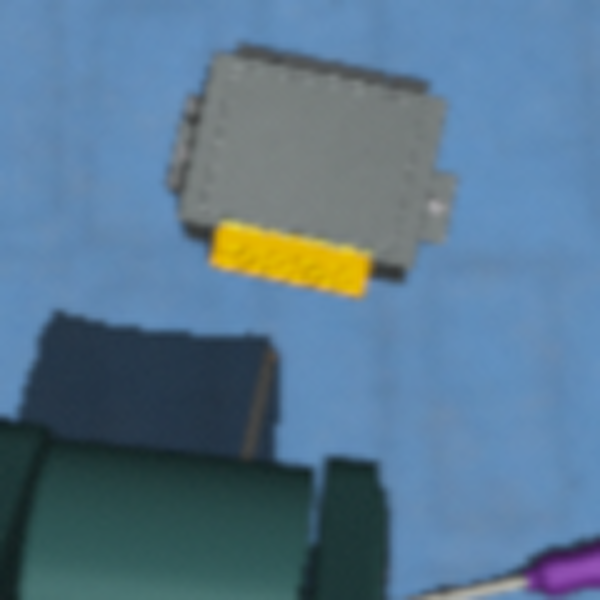

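Run:
```python
from h import *
t=(254,199);sd=(268,204.4)
for z in(.03,.036,.042):print(onz('top4',*t,z),proj('side4',onz('top4',*t,z)))
print(tri('top4',t,'side4',sd))
print('tongue',onz('top4',200+288/5,130+283/5,.055),tri('top0',(242,182.75),'side0',(190+290/5,200)),tri('top0',(273,189.5),'side0',(190+383/5,170+104/5)))
```

```text
[ 0.56617502 -0.01465416  0.03      ] [266.59170733 205.87331682]
[ 0.5652407  -0.01466424  0.036     ] [266.93796873 203.88928825]
[ 0.56430638 -0.01467433  0.042     ] [267.28596914 201.89529538]
(array([ 0.56398116, -0.01517312,  0.0348334 ]), np.float64(0.0030255317412247506))
tongue [ 0.59385211 -0.02417083  0.055     ] (array([0.605683  , 0.01556378, 0.05141393]), np.float64(0.0014475792652619186)) (array([ 0.58725668, -0.06278797,  0.05177554]), np.float64(0.0015898824527564386))
```

Emit:
{"fn": "carry_out", "kwargs": {
  "moves": [0,0,0,-0.014,0,0,0,0,0,0,-0.014,0,0,0,0,0,0,-0.01,0,0,0,0,0,0,-0.005,0,0,0,0,0,0,0,0,0,0]
}}

```text
time: 7.5
tool_pos: [0.4769, 0.0065, 0.0334]
tool_rot: [0.114, 0.993, 0.0, 0.001]
contact_force: [-0.8, 0.7, -0.6]
opening: 0.0216
```

Run:
```python
from h import *
f=snap('side','side5.png')
s=get_obs();print(s['tool_pos'],s['opening'],s['contact_force'])
crop('side5.png',190,160,350,260,5,'c11.png')
```

```text
[0.47545493 0.00665071 0.03320272] 0.021020998010307195 [-0.25995945  0.2611496  -0.91812917]
```

View pics/c11.png

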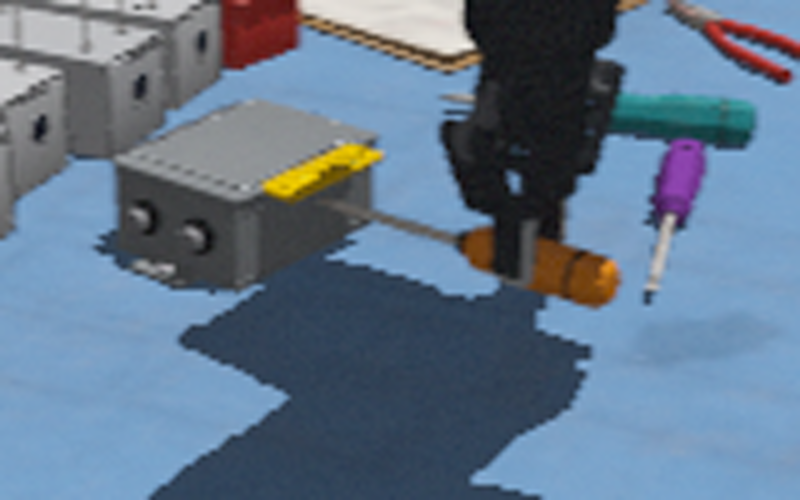

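The side crop shows the blade tip at (318,205) just under the tongue with no contact force, so I start lifting.

Emit:
{"fn": "carry_out", "kwargs": {
  "moves": [0,0,0,0,0,-0.005,0,0,0,0,0,0,-0.005,0,0,0,0,0,0,-0.007,0,0,0,0,-0.001,0,-0.008,0,0,0,0,0,0,0,0]
}}

```text
time: 7.97
tool_pos: [0.4766, 0.0062, 0.0599]
tool_rot: [0.114, 0.993, 0.0, 0.001]
contact_force: [-1.2, -0.2, -2.3]
opening: 0.0211
```

Run:
```python
from h import *
f=snap('side','side6.png')
s=get_obs();print(s['tool_pos'],s['opening'],s['contact_force'])
crop('side6.png',190,160,350,260,5,'c12.png')
```

```text
[0.47663723 0.00614135 0.0593975 ] 0.021660764699668166 [-0.62518694 -0.68909733 -1.78833255]
```

View pics/c12.png

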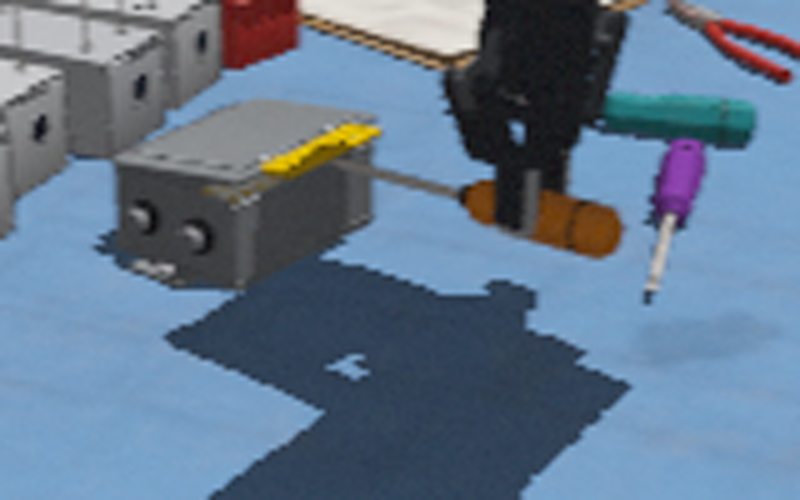

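The cover has begun to lift off the box, by about 10°, and the driver has not turned in the grip. I continue along the arc.

Emit:
{"fn": "carry_out", "kwargs": {
  "moves": [0,0,0,-0.0015,0,-0.0084,0,0,0,0,-0.0025,0,-0.0082,0,0,0,0,-0.003,0,-0.008,0,0,0,0,-0.004,0,-0.0077,0,0,0,0,0,0,0,0]
}}

```text
time: 8.43
tool_pos: [0.4894, 0.0033, 0.0925]
tool_rot: [0.114, 0.993, -0.0, 0.002]
contact_force: [-0.3, 0.8, -1.8]
opening: 0.0214
```

Run:
```python
from h import *
f=snap('side','side7.png');snap('top','top7.png')
s=get_obs();print(s['tool_pos'],s['opening'],s['contact_force'])
crop('side7.png',190,160,350,260,5,'c13.png')
crop('top7.png',200,130,320,250,5,'c13t.png')
```

```text
[0.48824663 0.00345028 0.09131583] 0.021695083771318607 [-0.32319889 -0.25131742 -1.34005019]
```

View pics/c13.png

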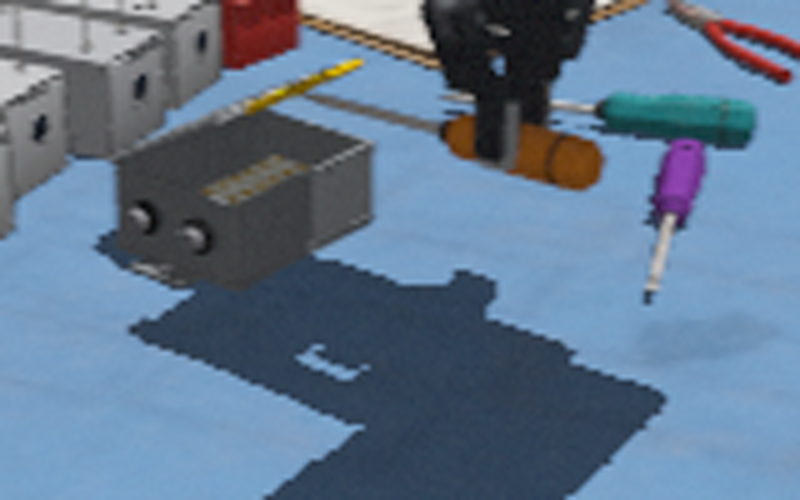

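View pics/c13t.png

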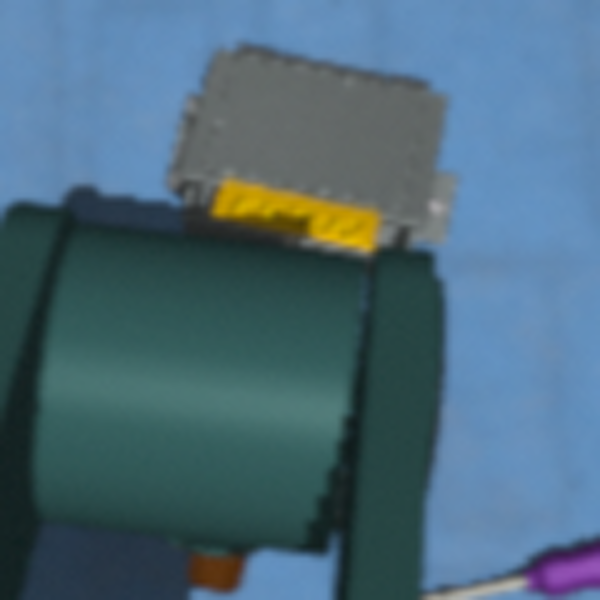

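Emit:
{"fn": "carry_out", "kwargs": {
  "moves": [0,0,0,-0.0045,0,-0.0073,0,0,0,0,-0.0053,0,-0.0069,0,0,0,0,-0.0058,0,-0.0064,0,0,0,0,-0.0064,0,-0.0058,0,0,0,0,0,0,0,0]
}}

```text
time: 8.95
tool_pos: [0.5116, -0.0019, 0.1187]
tool_rot: [0.114, 0.993, -0.0, 0.002]
contact_force: [0.5, -0.0, -1.9]
opening: 0.0215
```

Run:
```python
from h import *
f=snap('side','side8.png')
s=get_obs();print(s['tool_pos'],s['opening'],s['contact_force'])
crop('side8.png',190,140,350,260,5,'c14.png')
```

```text
[ 0.51067893 -0.00176888  0.1180525 ] 0.021551195678381214 [-0.49036709  0.5568953  -0.56263485]
```

View pics/c14.png

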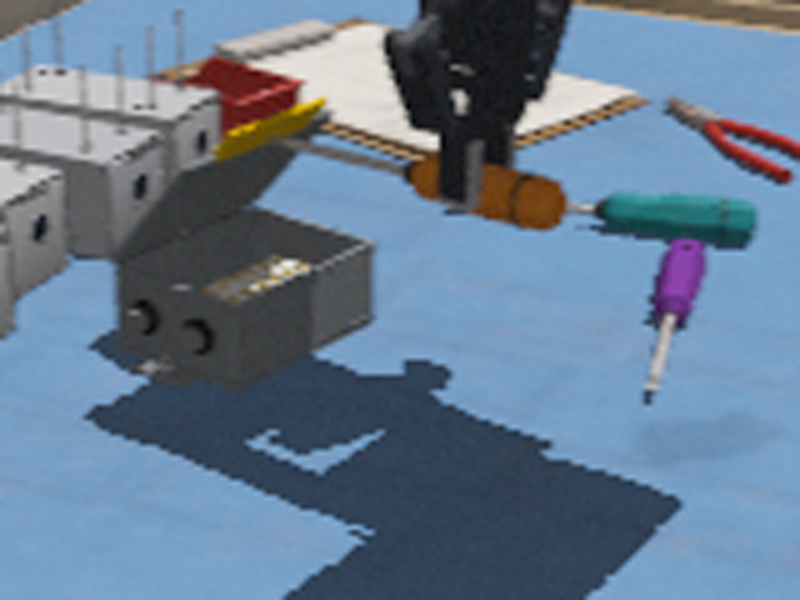

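The cover now stands at about 50°. I push it slightly further, then withdraw down and back.

Emit:
{"fn": "carry_out", "kwargs": {
  "moves": [0,0,0,-0.0069,0,-0.0053,0,0,0,0,0,0,0,0,0,0,0,0.006,0,0.006,0,0,0,0,0.015,0,0.005,0,0,0,0,0.025,0,0,0]
}}

```text
time: 9.42
tool_pos: [0.4715, 0.0072, 0.1104]
tool_rot: [0.114, 0.993, -0.0, 0.001]
contact_force: [1.0, 0.4, -1.1]
opening: 0.0214
```

Emit:
{"fn": "carry_out", "kwargs": {
  "moves": [0,0,0,0.025,0,0,0,0,0,0,0.025,0,0,0,0,0,0,0,0,0,0]
}}

```text
time: 9.67
tool_pos: [0.4136, 0.0203, 0.1098]
tool_rot: [0.114, 0.994, 0.0, -0.005]
contact_force: [-0.2, 0.6, -1.7]
opening: 0.0213
```

Run:
```python
from h import *
f=snap('side','side9.png');f=snap('top','top9.png')
s=get_obs();M=R.from_quat(s['tool_rot']).as_matrix();print(s['tool_pos'],M,s['opening'],s['contact_force'],s['time'])
print(M.T@(np.array([.47,.20,.06])-s['tool_pos']))
crop('side9.png',190,120,350,260,5,'c15.png')
```

```text
[0.42001435 0.01921355 0.11093557] [[-9.74140481e-01  2.25941048e-01 -9.83252211e-04]
 [ 2.25940934e-01  9.74140977e-01  2.27015393e-04]
 [ 1.00911837e-03 -1.01203920e-06 -9.99999491e-01]] 0.021557334173194564 [ 0.75651916 -0.20217825 -0.84128061] 9.7667
[-0.00789738  0.18740535  0.05092744]
```

View pics/c15.png

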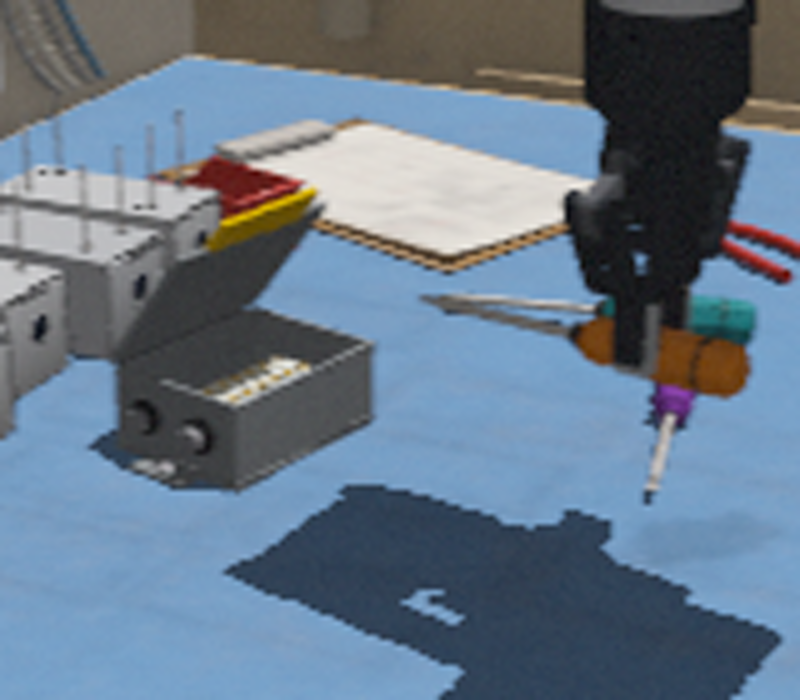

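View pics/top9.png

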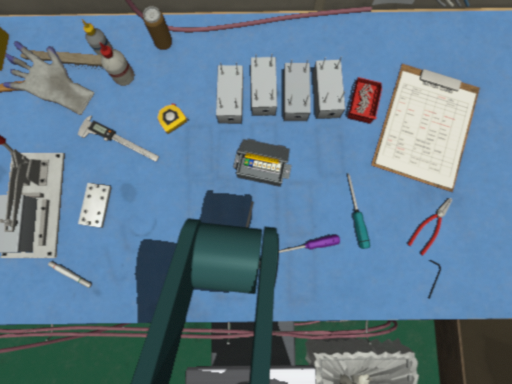

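The cover holds at about 53° and the blade is clear of the box. I lay the driver in the open area to the left of it.

Emit:
{"fn": "carry_out", "kwargs": {
  "moves": [0,0,0,-0.0015,0.03,0,0,0,0,0,-0.0015,0.0375,0,0,0,0,0,-0.0015,0.0375,0,0,0,0,0,-0.0015,0.0375,0,0,0,0,0,-0.0015,0.0375,0,0]
}}

```text
time: 10.18
tool_pos: [0.4714, 0.1945, 0.1113]
tool_rot: [0.114, 0.993, 0.0, 0.001]
contact_force: [1.7, -0.1, -0.5]
opening: 0.0219
```

Emit:
{"fn": "carry_out", "kwargs": {
  "moves": [0,0,0,0,0,0,0,0,0,0,0,0,0.025,0,0,0,0,0,0,0.025,0,0,0,0,0,0,0.02,0,0,0,0,0,0,0.01,0]
}}

```text
time: 10.6
tool_pos: [0.4694, 0.1923, 0.029]
tool_rot: [0.114, 0.994, -0.0, -0.001]
contact_force: [0.5, 0.2, -0.7]
opening: 0.0217
```

Emit:
{"fn": "carry_out", "kwargs": {
  "moves": [0,0,0,0,0,0,0,0,0,0,0,0,0,0]
}}

```text
time: 10.77
tool_pos: [0.4701, 0.1924, 0.0311]
tool_rot: [0.114, 0.993, -0.0, -0.0]
contact_force: [0.5, -0.3, -1.0]
opening: 0.0216
```

Run:
```python
from h import *
f=snap('side','side10.png');snap('top','top10.png')
s=get_obs();print(s['tool_pos'],s['contact_force'])
crop('side10.png',190,180,350,300,5,'c16.png')
```

```text
[0.47089    0.19265943 0.03224141] [ 0.11307087  0.4042299  -2.28860549]
```

View pics/c16.png

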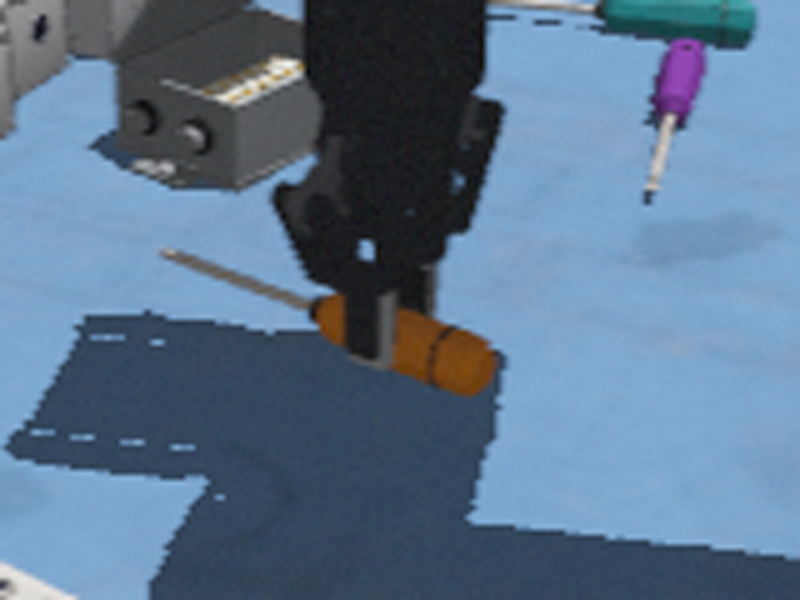

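Emit:
{"fn": "carry_out", "kwargs": {
  "moves": [0,0,0,0,0,0.012,0,0,0,0,0,0,0.008,0,0,0,0,0,0,0.003,0,0,0,0,0,0,0.001,0,0,0,0,0,0,0,0]
}}

```text
time: 11.28
tool_pos: [0.4696, 0.1925, 0.0075]
tool_rot: [0.114, 0.993, 0.0, -0.0]
contact_force: [1.0, -0.4, -0.3]
opening: 0.0213
```

Emit:
{"fn": "carry_out", "kwargs": {
  "moves": [0,0,0,0,0,0.002,0,0,0,0,0,0,0,0,0,0,0,0,0,0.001,0,0,0,0,0,0,0,0]
}}

```text
time: 11.62
tool_pos: [0.4698, 0.1926, 0.005]
tool_rot: [0.114, 0.993, 0.0, 0.0]
contact_force: [-1.2, -0.6, 6.2]
opening: 0.0212
```

Contact with the bench shows as about 6 N upward. I release and rise.

Emit:
{"fn": "carry_out", "kwargs": {
  "moves": [0,0,0,0,0,0,0.3,0,0,0,0,0,0,0.5,0,0,0,0,0,0,0.6,0,0,0,0,0,0,0.6,0,0,0,0,0,-0.01,0.6]
}}

```text
time: 12.03
tool_pos: [0.4684, 0.1922, 0.0134]
tool_rot: [0.114, 0.993, -0.0, -0.001]
contact_force: [-0.0, 0.1, -0.2]
opening: 0.0514
```

Emit:
{"fn": "carry_out", "kwargs": {
  "moves": [0,0,0,0,0,-0.02,0.6,0,0,0,0,0,-0.03,0.6,0,0,0,0,0,-0.035,0.6,0,0,0,0,0,-0.035,0.6,0,0,0,0,0,-0.03,0.6]
}}

```text
time: 12.45
tool_pos: [0.4696, 0.1925, 0.1672]
tool_rot: [0.114, 0.993, 0.0, 0.001]
contact_force: [0.5, 0.1, -0.4]
opening: 0.0513
```

Emit:
{"fn": "carry_out", "kwargs": {
  "moves": [0,0,0,0.03,0.03,0,0.6,0,0,0,0.02,0.035,0,0.6,0,0,0,0,0.035,0,0.6,0,0,0,0,0,0,0.6,0,0,0,0,0,0,0.6]
}}

```text
time: 12.87
tool_pos: [0.4441, 0.3021, 0.1651]
tool_rot: [0.112, 0.994, 0.0, 0.001]
contact_force: [-0.5, 0.0, 0.0]
opening: 0.0513
```

Run:
```python
from h import *
f=snap('side','side11.png');snap('top','top11.png')
s=get_obs();print(s['tool_pos'],s['opening'],s['contact_force'],s['time'])
```

```text
[0.44345347 0.29997726 0.16446346] 0.05141406797334793 [-0.29979867  0.03790382 -0.04837489] 12.9667
```

View pics/side11.png

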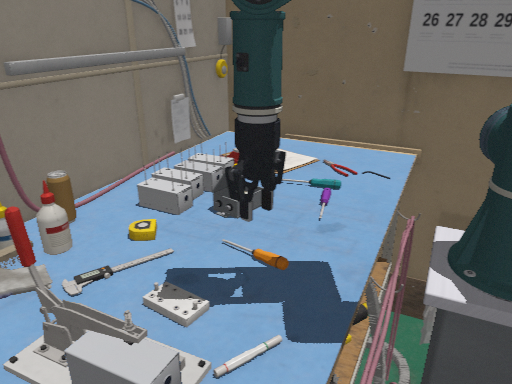

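View pics/top11.png

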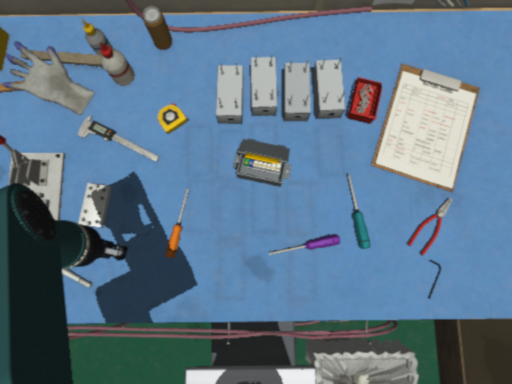

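Run:
```python
from h import *
a=cv2.imread('pics/top9.png').astype(int);b=cv2.imread('pics/top11.png').astype(int)
print(np.abs(a-b)[135:190,230:295].mean()); c=cv2.imread('pics/top0.png').astype(int);print(np.abs(c-b)[170:250,340:375].mean())
print(arm.sign_off())
```

```text
1.3402331002331003
2.6942857142857144
the job is handed in; nothing more can be done
None
```

The job is handed in. I opened the cover with the orange flat screwdriver's blade under the yellow tongue, lifting it along its arc to about 53° as judged from the side picture. I then withdrew the blade, laid the screwdriver flat on the bench to the left of the box and moved the gripper away. It finished at about 13 s of the 54 s allowed.

**Last checks:**
- **Cover:** its region of the top picture did not change between withdrawing the blade and handing in. In the last side picture the gripper hides the cover, so I could not confirm the angle from that view at the end.
- **Flat screwdriver:** both cameras show it flat and released, about 10 cm or more from the box.
- **Cross screwdriver:** it looks unmoved in the top picture compared with the start.
- **Contact with the box:** only the blade touched it, as far as the pictures show. The measured wrist force stayed within a few newtons while lifting, and about 6 N when setting the screwdriver down.

**Disagreements:** the two cameras differed by roughly 3 to 19 mm, mostly in y. I relied on the top view for x and y and used the side view to check height and fit. The sign-off reported no verdict.

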